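# Start the forcing screw in a bar puller

## Robot

A 6-joint arm with a two-finger parallel gripper is mounted at the origin on the work surface. World frame = base frame: x ahead of the robot, y to its left, z up, the work surface at z = 0. Lengths are in m, angles in degrees, forces in N, time in s.
With the tool pointing down it reaches from about 0.375 to 0.9 m from the base axis. Payload 3.1 kg.
Tool frame: the origin (TCP) lies at the very end of the fingers, on their centre line; the grasp point (between the pads) lies behind it (bot.grip_depth is the z of the grasp point in the tool frame, in m); z points along the fingers, y is the direction in which the jaws open and shut (so a half turn about z gives the same grasp; the last joint's range is limited). The gripper opens to 87 mm and grips with 3 to 60 N. Pads are 19 mm wide; open, the fingers measure 117 mm over their backs; the gripper's body (75 mm by 190 mm) begins 51 mm behind the grasp point.
Start: joints at [-87.118, 30.224, 82.088, -0, 67.689, -10.227], TCP at [0.142, -0.609, 0.223] pointing down, gripper open.
Joint ranges: [-176.69, 176.69], [-43.24, 126.21], [12.49, 139.97], [-82, 262], [0, 151.66], [-163.58, 163.58]. Speed limits (degrees/s): [159.86, 159.86, 180, 180, 180, 180].

## Interface

Orientations are given as a 3x3 rotation matrix whose columns are the frame's x, y, z axes.
In Python, from rig import bot, vision gives the robot as it stands. The module is installed in compiled form; this text tells all that it offers.
- The arm moves only by the shell command python3 -m jog 'ROWS'. ROWS is JSON, a list of rows, each a list of 3 entries, a list of its own where there are three numbers: the shift along the tool's x, y, z in mm, then the turn, a rotation vector about the tool's x, y, z in degrees, then the closure, from 0 (fully open) to 1 (shut). In form: [[[dx, dy, dz], [wx, wy, wz], fingers], ...]. A call has 1 to 12 rows; each row is the pose to reach, as a shift and turn from the pose commanded when the call began, along the tool's axes at that moment; what a row does not reach only later rows make up. A row lasts 1/12 s, in which the tool goes at most 41.7 mm and 7.16 degrees, less where a joint would pass 70% of its speed; a pose out of reach is approached as far as the arm can. A call with a gripper value outside its range is refused whole. The fingers move at their own pace and stop on an object; the grip force is fixed at half the most. Time passes only in rows, so rows that repeat a pose let the fingers close. It gives the time, the measured TCP pose, the force and the opening at its end, in the units of the state.
- bot.read_state(): the state, without advancing time (a new reading comes with each control period).
- vision.capture(name): name is "scene" or "top" or "wrist"; returns the picture (480x640x3 uint8, red, green, blue); there is no depth.
- vision.camera_info(name): a dict with "intrinsics" (3x3 intrinsics, pixels), "camera_from_world" (4x4, takes a point from world to camera coordinates); the wrist camera has in their place "mount" (4x4, takes a point from camera to tool coordinates, whose origin is the TCP and whose axes are the flange's). Camera axes: x right, y up, looking along -z (the intrinsics and any distortion apply to the point x, -y, -z); pixel columns grow to the right and rows downward; lengths in m; the calibration is good to about 2 mm. The wrist camera is an equidistant fisheye: a pixel r from the principal point sees the ray r / f radians off the axis. A picture is of the moment at which its call begins: read the wrist's pose just before it. camera_info takes no time and is no camera call.
- bot.hand_in(): hands the job in, once; it reports no verdict.
The state is a dict: "time_s": time; "joint_positions": joint angles; "qvel": joint speeds; "tau": joint torques, N m; "position": TCP position; "tcp_rot": TCP orientation; "force": force on the tool from outside, world axes, zero at the start; "moment": the same for the moment, N m; "opening": opening from 0.0 (shut) to 1.0 (fully open).
Only numpy, scipy, OpenCV 4.12 (cv2) and the standard library are available. Lean on these libraries where they do the work, as an engineer would, in place of code of your own. Each camera call takes 0.05 s, during which the arm holds its last target. There are 200 camera calls.

## Task

The bar puller is bolted up over the belt pulley and its forcing screw has to be started by hand. Take the shorter of the two hex-headed screws out of the drilled block and stand it in the puller's threaded boss; turn it backward (anticlockwise seen from above) until you feel the thread drop, then forward one full turn, so that it is started straight and without being forced. Finish still gripping its head, ready for the spanner, and leave the long screw and the other things on the bench where they are.

Things in the scene. Friction and masses are not known exactly. Their poses are not given: they have to be found in the camera images.
- screw: the shorter forcing screw, plain steel, 116 mm long, about 0.48 kg, upright, head up, in one hole of the block. Origin at the centre of its flat lower tip, z up its axis. From the tip: chamfer 3 mm high (14 mm across at the tip), plain pilot 19.4 mm in diameter to 30 mm, thread 25 mm in diameter from 30.5 to 90 mm, collar 33 mm in diameter to 94 mm, hexagon head to 116 mm
- screw_head (a point): centre of the top face of the shorter screw's head, 116 mm above its tip; axes as the screw's. The hexagon is 22 mm high, 36 mm across flats, 41.6 mm across corners; the outward normals of its flats lie at 30, 90, 150, 210, 270 and 330 degrees from its x axis
- puller: the bar puller on the belt pulley, fixed: pulley 196 mm in diameter lying on battens, shaft end in its middle (top 85 mm above the bench); over it a steel crossbar 222 mm long (its x axis), 44 mm wide, top at 140 mm, held by two bolts 56 mm either side of the middle, heads up to 156 mm. In the bar's middle the threaded boss, 52 mm in diameter, top at 155 mm. Origin on the bench under the boss
- boss_mouth (a point): centre of the boss's open top, 155 mm above the bench. The hole goes straight down: 26.4 mm wide for 3.5 mm, then three turns of thread (20.8 mm wide inside the ridges), then a plain bore 21 mm wide down to 45 mm. The screw's pilot passes freely with 0.7 mm clearance all round; let go, the screw then stands on its first thread by itself, leaning up to 5 degrees
- boss_thread (a point): on the hole's axis, 3.5 mm below the mouth, where its thread begins. Both threads: right-hand, 5 mm pitch, oiled, easy to turn, 0.5 mm play; each starts on the side of its part's x axis. Resting on the thread the tip is 34 to 39 mm below the mouth. Anticlockwise it climbs 5 mm a turn to 34-35.5 mm, then, where the two x axes agree, drops about 4 mm to 39 mm; one turn clockwise from there: 44 mm
- block: the drilled wooden block of the puller kit, fixed, 200 x 75 x 40 mm, with two round holes 21.5 mm wide and 28 mm deep (floor 12 mm above the bench), 110 mm apart along its long (x) axis; one holds the short screw, the other the long one. Origin at the centre of its underside
- long_screw: the longer forcing screw, like the short one but 156 mm long, upright in the other hole of the block; to be left alone. Origin at the centre of its lower tip
- spanner: large steel spanner 340 mm long, 75 mm across the jaws, lying on the bench; to be left alone. Origin near its middle, on the bench
- clamp_meter: clamp meter about 190 x 70 x 40 mm lying on the bench; to be left alone. Origin on the bench under its case
- tape_roll: black roll of tape 68 mm in diameter, 19 mm high, lying flat; to be left alone. Origin at the centre of its underside
There are look-alikes about, which are no part of the job. What is shaped like the screw but blue is not meant.

How it is judged:
By the outcome, as a careful person would: the job done as asked, in the order asked, and still so for the second after the job is handed in, while the arm keeps its last pose, push and grip.
It also fails if it takes over 72 s, if anything falls off the work surface, if the arm or the gripper's body presses on something with over 40 N, if the wrist force passes 120 N, or if a joint passes its speed limit or range.

## Working session

There is one attempt and no reset: what is moved stays moved. The work goes in short steps, Python scripts to look and compute and a shell command to move; the robot and the scene stay as the last step left them, time stands still between calls to the robot, and variables do not carry over. Pictures are saved under pics/ and viewed, about 8 in all and at most 12, crops included, and the job is handed in when it is done.

```bash
mkdir -p pics; python3 - <<'E'
from rig import bot, vision
import cv2
s=bot.read_state();print({k:s[k] for k in('time_s','position','tcp_rot','force','opening')},bot.grip_depth)
for n in('scene','top','wrist'):
    im=vision.capture(n);cv2.imwrite(f'pics/{n}0.png',im[:,:,::-1]);print(n,vision.camera_info(n))
E
```

```text
{'time_s': 0.0, 'position': array([ 0.14175016, -0.60797402,  0.22157826]), 'tcp_rot': array([[ 9.73940170e-01,  2.26805068e-01, -7.94610663e-05],
       [ 2.26804717e-01, -9.73937915e-01,  2.13488037e-03],
       [ 4.06811542e-04, -2.09726789e-03, -9.99997718e-01]]), 'force': array([-0.23486661,  0.60305048,  0.63610685]), 'opening': 1.0009668261473406} -0.0187
scene {'intrinsics': array([[608.29058358,   0.        , 323.03690312],
       [  0.        , 608.29058358, 241.21667876],
       [  0.        ,   0.        ,   1.        ]]), 'camera_from_world': array([[ 0.310227  ,  0.95065856, -0.00274167, -0.15604056],
       [-0.74152465,  0.24378332,  0.6250687 ,  0.34220517],
       [ 0.59489528, -0.19188017,  0.78056493, -1.84552737],
       [ 0.        ,  0.        ,  0.        ,  1.        ]])}
top {'intrinsics': array([[491.38318365,   0.        , 312.86320852],
       [  0.        , 491.38318365, 251.60107894],
       [  0.        ,   0.        ,   1.        ]]), 'camera_from_world': array([[ 0.02393901, -0.9996674 ,  0.00959288, -0.0285997 ],
       [ 0.98198491,  0.02531249,  0.18725627, -0.57010156],
       [-0.18743681,  0.00493733,  0.98226425, -1.41842114],
       [ 0.        ,  0.        ,  0.        ,  1.        ]])}
wrist {'intrinsics': array([[371.64829954,   0.        , 324.55020097],
       [  0.        , 371.64829954, 234.36442502],
       [  0.        ,   0.        ,   1.        ]]), 'mount': array([[-5.64047794e-04,  9.53510365e-01,  3.01359696e-01,
         8.38707578e-02],
       [ 9.99999825e-01,  4.84679057e-04,  3.38138086e-04,
         8.33033222e-04],
       [ 1.76355436e-04,  3.01359834e-01, -9.53510471e-01,
        -1.62994917e-01],
       [ 0.00000000e+00,  0.00000000e+00,  0.00000000e+00,
         1.00000000e+00]])}
```

View pics/top0.png

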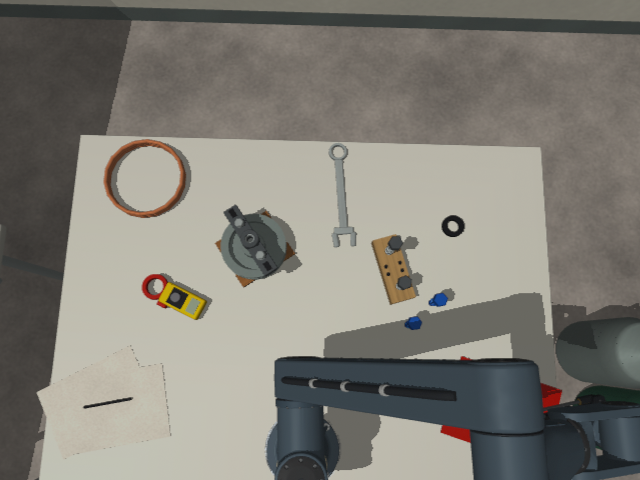

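View pics/scene0.png

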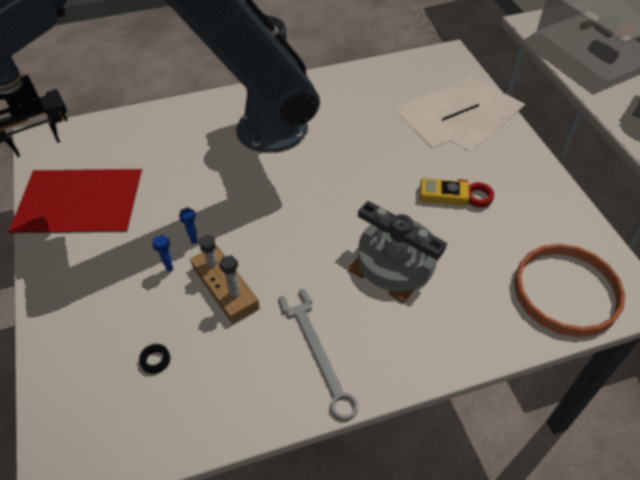

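Candidates: grey screws at top (395,242) and (404,282) in the block; blue look-alikes at (438,299), (414,322). In the scene view the head at (208,244) has the shorter shank. I'll triangulate it and check a crop.

```bash
cat > h.py <<'E'
from rig import bot, vision
import numpy as np, cv2
def ray(n,u,v):
    c=vision.camera_info(n);K=c['intrinsics'];M=np.array(c['camera_from_world'])
    d=np.array([(u-K[0,2])/K[0,0],-(v-K[1,2])/K[1,1],-1])
    R=M[:3,:3];return -R.T@M[:3,3],R.T@d/np.linalg.norm(d)
def atz(n,u,v,z):
    o,d=ray(n,u,v);return o+d*(z-o[2])/d[2]
def tri(*obs):
    A=0;b=0
    for n,u,v in obs:
        o,d=ray(n,u,v);P=np.eye(3)-np.outer(d,d);A=A+P;b=b+P@o
    return np.linalg.solve(A,b)
def wray(u,v,s):
    "wrist pixel -> world ray, state s"
    c=vision.camera_info('wrist');K=c['intrinsics'];m=np.array(c['mount'])
    x,y=u-K[0,2],v-K[1,2];r=np.hypot(x,y);t=r/K[0,0]
    d=np.array([np.sin(t)*x/r,-np.sin(t)*y/r,-np.cos(t)])
    R=np.array(s['tcp_rot']);return np.array(s['position'])+R@m[:3,3],R@m[:3,:3]@d
def watz(u,v,z,s):
    o,d=wray(u,v,s);return o+d*(z-o[2])/d[2]
def wpix(p,s):
    c=vision.camera_info('wrist');K=c['intrinsics'];m=np.array(c['mount'])
    R=np.array(s['tcp_rot']);q=m[:3,:3].T@(R.T@(np.array(p)-s['position'])-m[:3,3])
    t=np.arctan2(np.hypot(q[0],q[1]),-q[2]);a=np.hypot(q[0],q[1])
    return K[0,2]+K[0,0]*t*q[0]/a,K[1,2]-K[0,0]*t*q[1]/a
E
python3 - <<'E'
from h import *
np.set_printoptions(precision=4,suppress=True)
print('A',tri(('top',404,282),('scene',208,243)),'B',tri(('top',395,242),('scene',230,264)))
print('boss',tri(('top',251,240),('scene',403,222)),atz('top',251,240,.155))
a=cv2.imread('pics/top0.png')[210:340,360:480];b=cv2.imread('pics/scene0.png')[200:330,130:270]
c=cv2.imread('pics/top0.png')[190:300,200:310]
f=lambda x:cv2.resize(x,(400,400),interpolation=cv2.INTER_CUBIC)
cv2.imwrite('pics/crop1.png',np.hstack([f(a),f(b)]));
E
```

```text
A [ 0.4774 -0.2737  0.119 ] B [ 0.5839 -0.2411  0.1597]
boss [0.5826 0.165  0.1498] [0.5799 0.1598 0.155 ]
```

View pics/crop1.png

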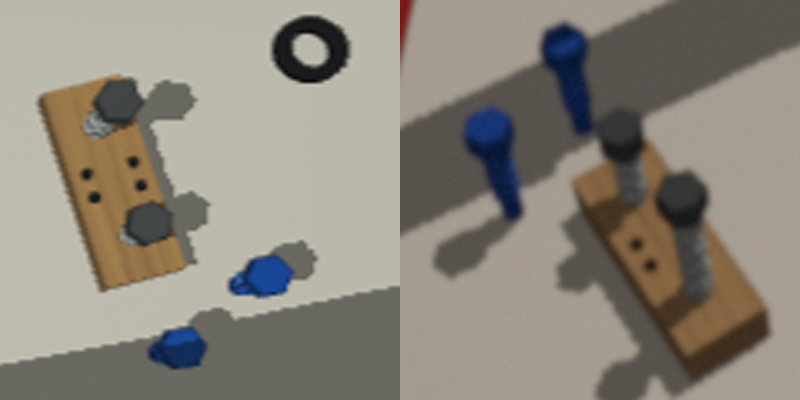

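The crop shows that the near screw in the block, at top (404,282) / scene (208,243), has the shorter shank and stands lower (z≈0.12 against 0.16). It is grey, and the blue ones stand outside the block. Next I'll go above it.

```bash
python3 -m jog '[[[403,-249,-40],[0,0,0],0],[[403,-249,-40],[0,0,0],0],[[403,-249,-40],[0,0,0],0],[[403,-249,-40],[0,0,0],0],[[403,-249,-40],[0,0,0],0],[[403,-249,-40],[0,0,0],0],[[403,-249,-40],[0,0,0],0],[[403,-249,-40],[0,0,0],0],[[403,-249,-40],[0,0,0],0],[[403,-249,-40],[0,0,0],0],[[403,-249,-40],[0,0,0],0],[[403,-249,-40],[0,0,0],0]]'
python3 - <<'E'
from h import *
np.set_printoptions(precision=4,suppress=True)
im=vision.capture('wrist')
s=bot.read_state();print(s['time_s'],s['position'],s['tcp_rot'],s['joint_positions'])
im=vision.capture('wrist');cv2.imwrite('pics/w1.png',im[:,:,::-1])
print(wpix([.4774,-.2737,.128],s),wpix([.584,-.241,.168],s))
print('blues',tri(('top',439,298),('scene',163,243)),tri(('top',414,322),('scene',188,215)))
E
```

```text
time_s: 1.15
position: [0.4806, -0.2708, 0.2629]
tcp_rot: [[0.973, 0.23, 0.002], [0.23, -0.973, 0.001], [0.002, -0.001, -1.0]]
force: [-0.0, -0.5, 0.4]
opening: 0.998
1.2 [ 0.4816 -0.2701  0.263 ] [[ 0.9728  0.2318  0.003 ]
 [ 0.2318 -0.9728  0.0017]
 [ 0.0033 -0.001  -1.    ]] [-40.9878  21.8702  89.9251   0.2009  68.1424  35.5366]
(np.float64(326.8479662178425), np.float64(228.71790038667936)) (np.float64(316.7723663395815), np.float64(88.80597249613663))
blues [ 0.4355 -0.3744  0.1086] [ 0.3663 -0.3028  0.1076]
```

View pics/w1.png

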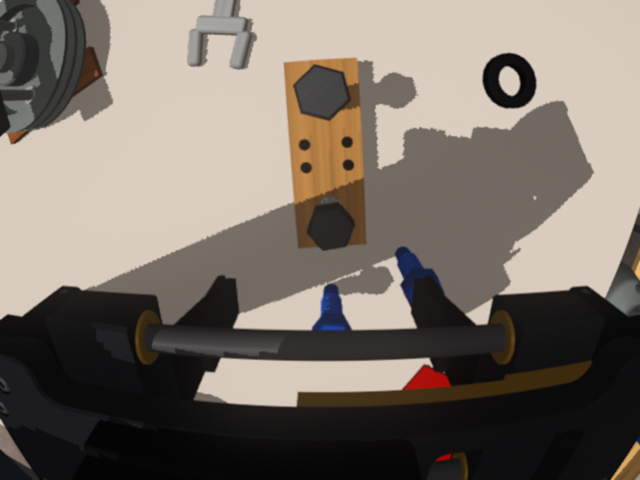

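Wrist view: the short screw's head is at (330,225), 3-4 px from prediction. The long head is at (321,92), and the blue screws at (330,315) and (420,280) are behind. Now I'll measure the hexagon angle and centre.

```bash
python3 - <<'E'
from h import *
np.set_printoptions(precision=4,suppress=True)
s=bot.read_state();im=cv2.imread('pics/w1.png')
c=im[185:265,285:375].astype(float)
c=np.clip((c-15)*2.6,0,255).astype(np.uint8)
big=cv2.resize(c,None,fx=6,fy=6,interpolation=cv2.INTER_CUBIC)
# overlay best-fit hexagon by scanning yaw & centre on image gradient
g=cv2.GaussianBlur(cv2.cvtColor(im,cv2.COLOR_BGR2GRAY),(0,0),1).astype(float)
lg=np.log(g+5);gx=cv2.Sobel(lg,cv2.CV_64F,1,0);gy=cv2.Sobel(lg,cv2.CV_64F,0,1);m=np.minimum(np.hypot(gx,gy),1.5)
best=[]
for yaw in range(0,60,3):
  a=np.radians(yaw+60*np.arange(7));v=np.c_[np.cos(a),np.sin(a)]*.0208
  t=np.linspace(0,1,12)[:,None,None];pts=(v[:-1]*(1-t)+v[1:]*t).reshape(-1,2)
  for x in np.arange(.466,.492,.002):
   for y in np.arange(-.284,-.26,.002):
    P=np.array([wpix([x+p[0],y+p[1],.128],s) for p in pts[::1]],np.float32)
    q=cv2.remap(m,P[:,:1],P[:,1:],1).mean();best.append((q,yaw,x,y))
best.sort(reverse=True);print(np.array(best[:8]))
q,yaw,x,y=best[0]
P=np.array([wpix([x+.0208*np.cos(np.radians(yaw+60*k)),y+.0208*np.sin(np.radians(yaw+60*k)),.128],s) for k in range(6)])
cv2.polylines(big,[np.int32((P-[285,185]+.5)*6)],True,(0,255,0),1)
cv2.imwrite('pics/c2.png',big)
E
```

```text
Traceback (most recent call last):
  File "h.py", line 23, in wpix
    c=vision.camera_info('wrist');K=c['intrinsics'];m=np.array(c['mount'])
ValueError: time passes only in moves, steps and waits
```

```bash
sed -i "s/^import numpy/import functools; vision_ci=functools.lru_cache(None)(vision.camera_info)\nimport numpy/; s/c=vision.camera_info(/c=vision_ci(/" h.py
cat > hexfit.py <<'E'
from h import *
def fit(name,s,x0,y0,z,out,box,yaws=range(0,60,3),rng=.012,flat=.018):
  im=cv2.imread(name)
  g=cv2.GaussianBlur(cv2.cvtColor(im,cv2.COLOR_BGR2GRAY),(0,0),1).astype(float)
  lg=np.log(g+5);gx=cv2.Sobel(lg,cv2.CV_64F,1,0);gy=cv2.Sobel(lg,cv2.CV_64F,0,1);m=np.minimum(np.hypot(gx,gy),1.5)
  r=flat/np.cos(np.pi/6);best=[];t=np.linspace(0,1,12)[:,None,None]
  for yaw in yaws:
    a=np.radians(yaw+60*np.arange(7));v=np.c_[np.cos(a),np.sin(a)]*r
    pts=(v[:-1]*(1-t)+v[1:]*t).reshape(-1,2)
    for x in np.arange(x0-rng,x0+rng,.0015):
      for y in np.arange(y0-rng,y0+rng,.0015):
        P=np.array([wpix([x+p[0],y+p[1],z],s) for p in pts],np.float32)
        best.append((cv2.remap(m,P[:,:1],P[:,1:],1).mean(),yaw,x,y))
  best.sort(reverse=True);print(np.round(best[:6],4))
  q,yaw,x,y=best[0]
  P=np.array([wpix([x+r*np.cos(np.radians(yaw+60*k)),y+r*np.sin(np.radians(yaw+60*k)),z],s) for k in range(6)])
  u,v,w,h=box;c=np.clip((im[v:v+h,u:u+w].astype(float)-15)*2.6,0,255).astype(np.uint8)
  big=cv2.resize(c,None,fx=6,fy=6,interpolation=cv2.INTER_CUBIC)
  both=np.hstack([big,big.copy()]) if w*12<=800 else big
  cv2.polylines(both,[np.int32((P-[u,v]+.5)*6)],True,(0,255,0),1);cv2.imwrite(out,both)
E
time python3 -c "
from hexfit import *
fit('pics/w1.png',bot.read_state(),.479,-.272,.128,'pics/c2.png',(298,190,66,70))"
```

```text
[[ 1.167  54.      0.4775 -0.278 ]
 [ 1.1558 51.      0.4775 -0.278 ]
 [ 1.1515 57.      0.4775 -0.278 ]
 [ 1.1128  0.      0.4775 -0.278 ]
 [ 1.1098 48.      0.4775 -0.278 ]
 [ 1.0558  3.      0.4775 -0.278 ]]
real	0m11.070s
user	0m11.571s
sys	0m0.120s
```

View pics/c2.png

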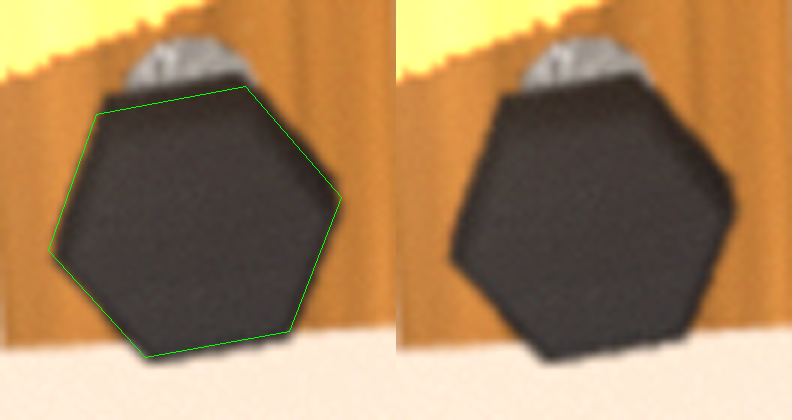

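The fit hugs the head. Centre is (0.4775,-0.278) and flat normals lie at 24° mod 60. The jaw axis should be at -96°, so I'll turn +19.4° about tool z, settle and read.

```bash
python3 -m jog '[[[-1,3,0],[0,0,19.4],0],[[-1,3,0],[0,0,19.4],0],[[-1,3,0],[0,0,19.4],0],[[-1,3,0],[0,0,19.4],0],[[-1,3,0],[0,0,19.4],0],[[-1,3,0],[0,0,19.4],0]]'
python3 - <<'E'
from h import *
np.set_printoptions(precision=4,suppress=True)
s=bot.read_state();print(s['time_s'],s['position'],s['tcp_rot'],s['joint_positions'])
im=vision.capture('wrist');cv2.imwrite('pics/w2.png',im[:,:,::-1])
from hexfit import *
fit('pics/w2.png',s,.479,-.275,.128,'pics/c3.png',(298,190,66,70),range(45,66,3),.008)
E
```

```text
time_s: 1.75
position: [0.4769, -0.2784, 0.2623]
tcp_rot: [[0.994, -0.109, -0.001], [-0.109, -0.994, 0.0], [-0.001, -0.0, -1.0]]
force: [-0.8, -0.7, 0.1]
opening: 1.0
1.75 [ 0.4769 -0.2784  0.2623] [[ 0.9941 -0.1086 -0.0006]
 [-0.1086 -0.9941  0.0002]
 [-0.0006 -0.0001 -1.    ]] [-41.8678  21.9764  89.8732  -0.0169  68.1847  54.3711]
[[ 1.1206 54.      0.48   -0.277 ]
 [ 1.1132 51.      0.48   -0.277 ]
 [ 1.0906 48.      0.48   -0.277 ]
 [ 1.085  57.      0.48   -0.277 ]
 [ 1.0436 60.      0.48   -0.277 ]
 [ 1.0304 45.      0.48   -0.277 ]]
```

```bash
python3 -m jog '[[[2.5,-1.5,36],[0,0,0],0],[[2.5,-1.5,72],[0,0,0],0],[[2.5,-1.5,108],[0,0,0],0],[[2.5,-1.5,136],[0,0,0],0],[[2.5,-1.5,154],[0,0,0],0],[[2.5,-1.5,164],[0,0,0],0],[[2.5,-1.5,164],[0,0,0],0],[[2.5,-1.5,164],[0,0,0],0]]'
python3 -m jog '[[[0,0,0],[0,0,0],1],[[0,0,0],[0,0,0],1],[[0,0,0],[0,0,0],1],[[0,0,0],[0,0,0],1],[[0,0,0],[0,0,0],1],[[0,0,0],[0,0,0],1],[[0,0,0],[0,0,0],1],[[0,0,0],[0,0,0],1]]'
python3 -c "
from h import *
print(bot.read_state())"
```

```text
time_s: 2.47
position: [0.4804, -0.277, 0.0987]
tcp_rot: [[0.994, -0.109, 0.0], [-0.109, -0.994, -0.0], [0.0, 0.0, -1.0]]
force: [0.1, 0.2, 0.3]
opening: 0.999
time_s: 3.13
position: [0.4802, -0.2767, 0.0986]
tcp_rot: [[0.994, -0.11, 0.0], [-0.11, -0.994, -0.0], [0.0, 0.0, -1.0]]
force: [0.5, 0.1, -0.5]
opening: 0.477
{'time_s': 3.1333, 'joint_positions': array([-4.15058650e+01,  3.49490213e+01,  9.84678762e+01, -8.60033057e-05,
        4.65811976e+01,  5.47812982e+01]), 'qvel': array([-0.00853874,  0.08289432,  0.03656295, -0.01695282,  0.02371211,
        0.11301469]), 'tau': array([ 4.59035538e-03, -4.15095162e+01, -1.15202066e+01,  5.39308449e-02,
       -4.15388786e-02, -2.80532998e-05]), 'position': array([ 0.4801627 , -0.27668036,  0.09860415]), 'tcp_rot': array([[ 9.93985628e-01, -1.09510592e-01,  2.41761337e-05],
       [-1.09510591e-01, -9.93985629e-01, -2.28495136e-05],
       [ 2.65329932e-05,  2.00645455e-05, -9.99999999e-01]]), 'force': array([ 0.46142103,  0.09946241, -0.48621336]), 'moment': array([0.04649723, 0.03795341, 0.02654967]), 'opening': 0.47739448389561956}
```

```bash
python3 -m jog '[[[0,0,0],[0,0,0],1],[[0,0,0],[0,0,0],1],[[0,0,0],[0,0,0],1],[[0,0,0],[0,0,0],1]]'
```

```text
time_s: 3.47
position: [0.4802, -0.2766, 0.0985]
tcp_rot: [[0.994, -0.11, -0.0], [-0.11, -0.994, 0.0], [-0.0, -0.0, -1.0]]
force: [-0.5, 0.6, 0.9]
opening: 0.407
```

```bash
python3 -m jog '[[[0,0,-10],[0,0,0],1],[[0,0,-30],[0,0,0],1],[[0,0,-60],[0,0,0],1],[[0,0,-95],[0,0,0],1],[[0,0,-130],[0,0,0],1],[[0,0,-160],[0,0,0],1],[[0,0,-180],[0,0,0],1],[[0,0,-190],[0,0,0],1],[[0,0,-190],[0,0,0],1],[[0,0,-190],[0,0,0],1]]'
python3 - <<'E'
from h import *
a=vision.capture('scene');w=vision.capture('wrist');np.save('pics/w3.npy',w)
cv2.imwrite('pics/scene3.png',a[:,:,::-1])
f=lambda x:cv2.resize(np.ascontiguousarray(x[:,:,::-1]),(400,400),interpolation=cv2.INTER_CUBIC)
cv2.imwrite('pics/v3.png',np.hstack([f(a[130:290,130:290]),f(w[160:480,164:484])]))
s=bot.read_state();print(s['position'],s['force'],s['moment'],s['opening'])
E
```

```text
time_s: 4.3
position: [0.4794, -0.276, 0.2876]
tcp_rot: [[0.994, -0.11, -0.002], [-0.11, -0.994, 0.001], [-0.002, -0.001, -1.0]]
force: [-0.4, -0.6, -6.2]
opening: 0.41
[ 0.47882788 -0.27559927  0.286209  ] [-0.61544902 -0.7139676  -5.35012905] [ 0.02165526 -0.02866054  0.00264791] 0.40934003859591134
```

View pics/v3.png

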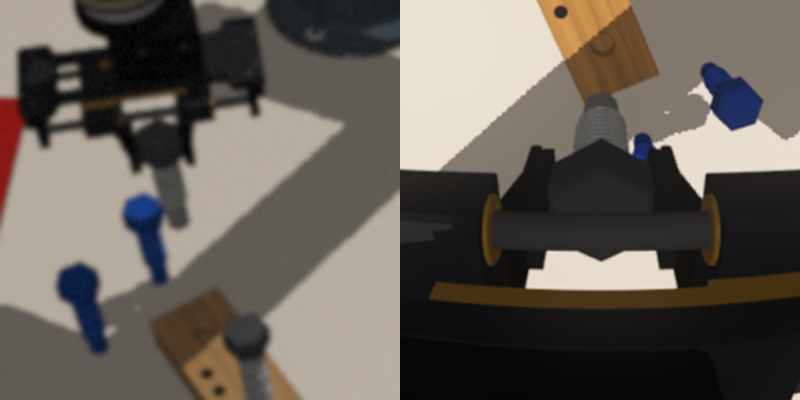

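The screw is held on its flats (force -5.4 N ≈ its weight), its old hole is empty, and the other things haven't moved. Next I'll carry it towards the boss and turn the tool to yaw -60° on the way.

```bash
python3 -m jog '[[[1,-12,0],[0,0,3],1],[[4,-35,0],[0,0,8],1],[[8,-65,0],[0,0,13],1],[[12,-100,0],[0,0,18],1],[[16,-137,0],[0,0,23],1],[[21,-174,0],[0,0,28],1],[[25,-211,0],[0,0,33],1],[[29,-248,0],[0,0,38],1],[[34,-285,0],[0,0,43],1],[[38,-322,0],[0,0,48],1],[[42,-350,0],[0,0,52],1],[[45,-370,0],[0,0,54],1]]'
python3 -m jog '[[[0,0,0],[0,0,0],1],[[0,0,0],[0,0,0],1],[[0,0,0],[0,0,0],1]]'
python3 - <<'E'
from h import *
np.set_printoptions(precision=4,suppress=True)
s=bot.read_state();print(s['position'],s['tcp_rot'],s['joint_positions'],s['force'])
R=s['tcp_rot'];print('to boss in tool mm',1e3*R.T@(np.array([.581,.161,s['position'][2]])-s['position']))
E
```

```text
time_s: 5.4
position: [0.5644, 0.0893, 0.2861]
tcp_rot: [[0.495, -0.869, -0.005], [-0.869, -0.495, 0.001], [-0.003, 0.003, -1.0]]
force: [0.5, -0.0, -5.0]
opening: 0.412
time_s: 5.65
position: [0.5644, 0.0858, 0.2868]
tcp_rot: [[0.496, -0.868, -0.004], [-0.868, -0.496, -0.001], [-0.001, 0.004, -1.0]]
force: [0.8, 0.6, -5.0]
opening: 0.411
[0.5644 0.0858 0.2868] [[ 0.4962 -0.8682 -0.004 ]
 [-0.8682 -0.4962 -0.0006]
 [-0.0014  0.0038 -1.    ]] [ -2.5432  22.1732  85.3097  -0.0472  72.7434 147.7225] [ 0.7698  0.6414 -4.9691]
to boss in tool mm [-57.053  -51.7249  -0.1119]
```

```bash
python3 -m jog '[[[-8,-7,0],[0,0,0],1],[[-20,-18,0],[0,0,0],1],[[-35,-32,0],[0,0,0],1],[[-48,-43,0],[0,0,0],1],[[-55,-50,0],[0,0,0],1],[[-57,-52,0],[0,0,0],1],[[-57,-52,0],[0,0,0],1],[[-57,-52,0],[0,0,0],1],[[-57,-52,0],[0,0,0],1],[[-57,-52,0],[0,0,0],1]]'
python3 - <<'E'
from h import *
np.set_printoptions(precision=4,suppress=True)
s=bot.read_state();print(s['time_s'],s['position'],s['tcp_rot'],s['joint_positions'],s['force'])
w=vision.capture('wrist');cv2.imwrite('pics/w4.png',w[:,:,::-1])
t=vision.capture('scene');cv2.imwrite('pics/s4.png',t[:,:,::-1])
c=cv2.resize(np.clip(w[120:300,240:410,::-1]*1.6,0,255).astype(np.uint8),None,fx=3.3,fy=3.3,interpolation=cv2.INTER_CUBIC)
# upright model: tip circle r7, pilot r9.7 at +3, at +30 ; boss circles
R=s['tcp_rot'];p=s['position'];g=p-R[:,2]*.0187
def circ(cen,r,z,col):
    P=np.array([wpix([cen[0]+r*np.cos(a),cen[1]+r*np.sin(a),z],s) for a in np.linspace(0,6.28,40)])
    cv2.polylines(c,[np.int32((P-[240,120]+.5)*3.3)],True,col,1)
tip=p[2]-.0865
circ(p,.007,tip,(0,255,0));circ(p,.0097,tip+.003,(0,255,0));circ(p,.0097,tip+.03,(0,255,0))
circ([.581,.161],.026,.155,(0,0,255));circ([.581,.161],.0132,.155,(0,0,255))
cv2.imwrite('pics/v4.png',c)
E
```

```text
time_s: 6.48
position: [0.5822, 0.1605, 0.2885]
tcp_rot: [[0.495, -0.869, -0.0], [-0.869, -0.495, -0.0], [0.0, 0.001, -1.0]]
force: [0.1, -0.8, -4.6]
opening: 0.412
6.4833 [0.5822 0.1605 0.2885] [[ 0.4946 -0.8691 -0.0004]
 [-0.8691 -0.4946 -0.0004]
 [ 0.0002  0.0005 -1.    ]] [  4.8277  24.7818  80.625   -0.0216  74.6156 155.1916] [ 0.1049 -0.766  -4.5505]
```

View pics/v4.png

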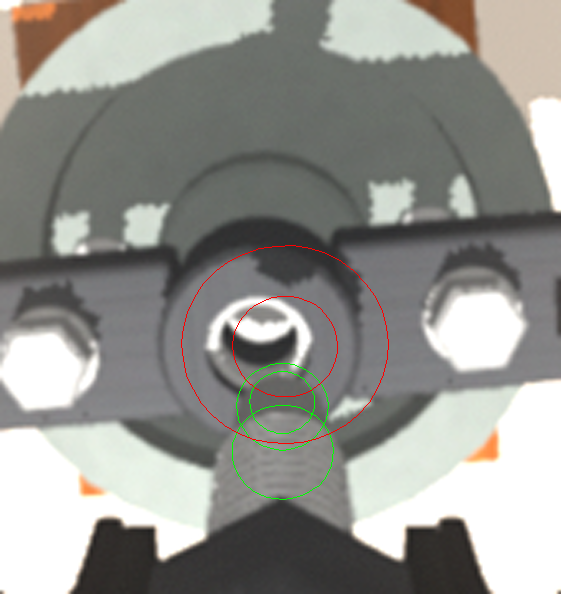

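The mouth's centre is at (260,346) in the crop and my prediction was (285,346), so the boss lies 6.3 mm towards tool -y. The tip sits within about 1.5 mm of its upright model. I'll correct, go down to about 8 mm above the mouth and look again.

```bash
python3 -m jog '[[[-1,-5.5,0],[0,0,0],1],[[-1,-5.5,5],[0,0,0],1],[[-1,-5.5,15],[0,0,0],1],[[-1,-5.5,27],[0,0,0],1],[[-1,-5.5,34],[0,0,0],1],[[-1,-5.5,37],[0,0,0],1],[[-1,-5.5,37],[0,0,0],1],[[-1,-5.5,37],[0,0,0],1],[[-1,-5.5,37],[0,0,0],1]]'
cat > look.py <<'E'
from h import *
import sys
np.set_printoptions(precision=4,suppress=True)
bx,by,out=float(sys.argv[1]),float(sys.argv[2]),sys.argv[3]
s=bot.read_state();print(s['time_s'],s['position'],s['joint_positions'],s['force'])
w=vision.capture('wrist');cv2.imwrite(out.replace('v','w'),w[:,:,::-1])
F=4.6;u0,v0=262,170
c0=cv2.resize(np.clip(w[v0:v0+130,u0:u0+120,::-1]*1.5,0,255).astype(np.uint8),None,fx=F*.7,fy=F,interpolation=cv2.INTER_CUBIC)
c=c0.copy();p=s['position']
def circ(cen,r,z,col):
    P=np.array([wpix([cen[0]+r*np.cos(a),cen[1]+r*np.sin(a),z],s) for a in np.linspace(0,6.28,40)])
    cv2.polylines(c,[np.int32((P-[u0,v0]+.5)*[F*.7,F])],True,col,1)
tip=p[2]-.0865
circ(p,.007,tip,(0,255,0));circ(p,.0097,tip+.003,(0,255,0));circ(p,.0097,tip+.03,(0,255,0));circ(p,.0125,tip+.032,(255,255,0))
circ([bx,by],.026,.155,(0,0,255));circ([bx,by],.0132,.155,(0,0,255))
cv2.imwrite(out,np.hstack([c0,c]))
E
python3 look.py .5865 .1641 pics/v5.png
```

```text
time_s: 7.33
position: [0.5872, 0.1651, 0.2521]
tcp_rot: [[0.496, -0.869, 0.001], [-0.869, -0.496, 0.0], [0.001, -0.001, -1.0]]
force: [0.3, -0.1, -5.5]
opening: 0.408
7.3333 [0.5872 0.1651 0.2521] [  5.2166  27.2283  82.4767  -0.0002  70.2173 155.5074] [ 0.2539 -0.1151 -5.5293]
```

View pics/v5.png

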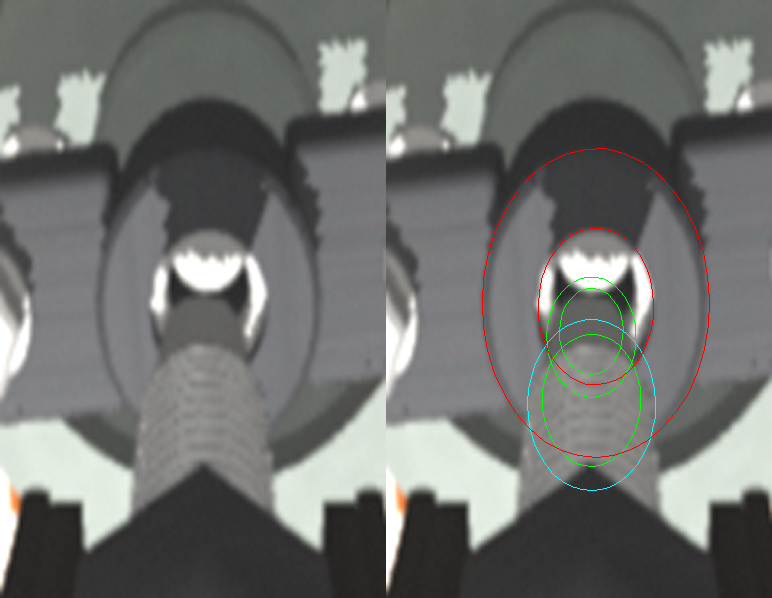

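```bash
python3 - <<'E'
from h import *
s=bot.read_state();im=cv2.imread('pics/w5.png').mean(2)
uc=262+205/3.22
for u in(324,326,328):print(u,[int(x) for x in im[215:285,u]])
R=s['tcp_rot'];g=s['position']-R[:,2]*.0187;tip0=s['position'][2]-.0865
for dz in(0,.003):
 for th in(-3,0,3):
  a=np.radians(th);ax=np.array([np.cos(a)*0,0,0])
  # screw axis (up) leaned by th in tool x: tip moves +x by sin
  def pt(h,r):
    L=h+tip0+dz-g[2]; v=np.array([r*np.cos(a)-L*np.sin(a),0,-(L*np.cos(a)+r*np.sin(a))]);return round(float(wpix(g+R@v,s)[1]),1)
  print(dz,th,'headbot',pt(.094,.0208),'headtop',pt(.116,.0208),'thr',pt(.0305,.0125),'pil30',pt(.03,.0097),'pil3',pt(.003,.0097),'tip',pt(0,.007))
E
```

```text
324 [40, 40, 41, 40, 47, 71, 86, 90, 88, 89, 101, 143, 189, 200, 198, 200, 193, 156, 89, 61, 64, 65, 65, 65, 65, 65, 66, 65, 63, 71, 96, 101, 94, 93, 90, 91, 101, 97, 88, 94, 97, 93, 93, 94, 91, 94, 98, 96, 93, 96, 97, 91, 87, 95, 93, 67, 46, 34, 33, 34, 32, 33, 33, 33, 33, 32, 32, 33, 32, 33]
326 [40, 41, 40, 40, 48, 73, 88, 91, 89, 89, 99, 141, 188, 200, 199, 200, 195, 160, 93, 60, 64, 64, 65, 65, 64, 65, 65, 65, 63, 66, 87, 94, 91, 91, 91, 89, 93, 93, 84, 90, 95, 89, 91, 95, 94, 91, 96, 95, 91, 92, 94, 88, 86, 93, 91, 73, 53, 37, 33, 33, 34, 32, 33, 32, 32, 33, 33, 33, 33, 33]
328 [41, 42, 41, 40, 48, 73, 87, 91, 89, 92, 113, 159, 192, 199, 199, 200, 195, 159, 85, 50, 61, 65, 65, 65, 65, 64, 66, 66, 63, 66, 82, 90, 88, 88, 88, 86, 89, 91, 84, 88, 92, 88, 87, 93, 92, 87, 93, 93, 88, 89, 93, 87, 84, 91, 91, 82, 74, 56, 39, 33, 32, 33, 32, 33, 32, 33, 32, 32, 33, 33]
0 -3 headbot 264.8 headtop 282.9 thr 243.9 pil30 247.9 pil3 236.9 tip 239.5
0 0 headbot 264.4 headtop 285.3 thr 238.2 pil30 242.2 pil3 229.7 tip 232.1
0 3 headbot 264.2 headtop 287.8 thr 232.5 pil30 236.5 pil3 222.5 tip 224.8
0.003 -3 headbot 267.0 headtop 285.8 thr 245.2 pil30 249.3 pil3 238.0 tip 240.6
0.003 0 headbot 267.0 headtop 288.6 thr 239.7 pil30 243.7 pil3 230.9 tip 233.4
0.003 3 headbot 267.1 headtop 291.6 thr 234.2 pil30 238.2 pil3 223.9 tip 226.2
```

The tip, thread and head all sit about 2.3 mm towards tool -x of the model, a pure offset with no tilt. The hole matches its model, so hole minus tip is about (+2.3, +1.2) mm in tool axes. I'll shift by that, lower gently and check the forces.

```bash
python3 -m jog '[[[2.2,1.2,0],[0,0,0],1],[[2.2,1.2,4],[0,0,0],1],[[2.2,1.2,8],[0,0,0],1],[[2.2,1.2,12],[0,0,0],1],[[2.2,1.2,15],[0,0,0],1],[[2.2,1.2,18],[0,0,0],1],[[2.2,1.2,18],[0,0,0],1],[[2.2,1.2,18],[0,0,0],1]]'
python3 -c "
from h import *
s=bot.read_state();print(s['position'],s['force'],s['moment'],s['tcp_rot'].T@s['force'])"
```

```text
time_s: 8.05
position: [0.5866, 0.1625, 0.2332]
tcp_rot: [[0.496, -0.869, -0.001], [-0.869, -0.496, -0.0], [-0.0, 0.001, -1.0]]
force: [1.2, 0.2, -4.9]
opening: 0.41
[0.58656288 0.16249516 0.23319531] [ 1.1833003   0.20985873 -4.85410799] [ 0.12344639 -0.00806048  0.00122272] [ 0.40544801 -1.13462673  4.85333275]
```

```bash
python3 -m jog '[[[0,0,3],[0,0,0],1],[[0,0,6],[0,0,0],1],[[0,0,9],[0,0,0],1],[[0,0,12],[0,0,0],1],[[0,0,12],[0,0,0],1],[[0,0,12],[0,0,0],1]]'
python3 -c "
from h import *
s=bot.read_state();print(s['position'],s['moment'],s['tcp_rot'].T@s['force'])"
```

```text
time_s: 8.55
position: [0.5866, 0.1625, 0.2213]
tcp_rot: [[0.496, -0.869, -0.0], [-0.869, -0.496, -0.0], [-0.0, 0.0, -1.0]]
force: [-0.6, -0.3, -6.3]
opening: 0.411
[0.58662146 0.16248184 0.22128035] [ 0.07022383 -0.00906857  0.01131619] [0.0178319  0.64580035 6.27269235]
```

```bash
python3 -m jog '[[[0,0,3],[0,0,0],1],[[0,0,6],[0,0,0],1],[[0,0,9],[0,0,0],1],[[0,0,12],[0,0,0],1],[[0,0,12.5],[0,0,0],1],[[0,0,12.5],[0,0,0],1]]'
python3 -c "
from h import *
s=bot.read_state();print(s['position'],s['moment'],s['tcp_rot'].T@s['force'])"
for i in 1 2; do python3 -m jog '[[[0,0,0.5],[0,0,0],1],[[0,0,1],[0,0,0],1],[[0,0,1],[0,0,0],1]]' | grep -E "pos|force"; done
```

```text
time_s: 9.05
position: [0.5866, 0.1624, 0.2087]
tcp_rot: [[0.496, -0.869, -0.001], [-0.869, -0.496, -0.0], [-0.0, 0.001, -1.0]]
force: [0.0, 0.0, -4.9]
opening: 0.414
[0.58657049 0.16243142 0.20865144] [ 0.04880484 -0.06200224 -0.00643983] [-0.02304695 -0.02231102  4.872044  ]
position: [0.5867, 0.1625, 0.2081]
force: [0.2, -0.4, -5.8]
position: [0.5866, 0.1625, 0.207]
force: [-0.4, -0.1, -5.1]
```

```bash
for i in 1 2; do python3 -m jog '[[[0,0,0.5],[0,0,0],1],[[0,0,1],[0,0,0],1],[[0,0,1],[0,0,0],1]]' | grep -E "pos|force"; done
```

```text
position: [0.5866, 0.1625, 0.2059]
force: [-0.5, -0.0, -5.1]
position: [0.5866, 0.1625, 0.2049]
force: [0.1, -1.2, -3.5]
```

```bash
python3 -m jog '[[[0,0,0.5],[0,0,0],1],[[0,0,0.5],[0,0,0],1]]' | grep -E "pos|force"; python3 -m jog '[[[0,0,0.5],[0,0,0],1],[[0,0,0.5],[0,0,0],1]]' | grep -E "pos|force"
```

```text
position: [0.5867, 0.1625, 0.2045]
force: [0.1, -0.2, -5.1]
position: [0.5866, 0.1625, 0.204]
force: [0.1, -0.1, -5.6]
```

```bash
for i in 1 2 3; do python3 -m jog '[[[0,0,0.5],[0,0,0],1],[[0,0,0.5],[0,0,0],1]]' | grep -E "pos|force"; done
```

```text
position: [0.5866, 0.1625, 0.2035]
force: [-0.4, 0.0, -5.3]
position: [0.5867, 0.1625, 0.203]
force: [-0.3, -0.2, -5.2]
position: [0.587, 0.1626, 0.2029]
force: [0.2, 0.3, -2.8]
```

Contact at measured z 0.2029, model depth ≈38.6 mm, so there's most of a turn of climbing left. The screw is about 2.3 mm off the tool axis, so turns need a compensating shift. I'll try 30° and check the side forces.

```bash
cat > st.py <<'E'
from h import *
np.set_printoptions(precision=2,suppress=True)
s=bot.read_state();R=s['tcp_rot'];print('t',s['time_s'],'mm',s['position']*1e3,'yaw',np.degrees(np.arctan2(R[1,0],R[0,0])).round(1),'j6',s['joint_positions'][5].round(1),'Ftool',R.T@s['force'],'Mtool',R.T@s['moment'],'op',round(s['opening'],3))
E
python3 st.py
python3 -m jog '[[[0,-0.2,-0.07],[0,0,-5],1],[[0,-0.4,-0.14],[0,0,-10],1],[[-0.1,-0.6,-0.2],[0,0,-15],1],[[-0.15,-0.8,-0.27],[0,0,-20],1],[[-0.2,-1,-0.35],[0,0,-25],1],[[-0.3,-1.15,-0.4],[0,0,-30],1],[[-0.3,-1.15,-0.4],[0,0,-30],1],[[-0.3,-1.15,-0.4],[0,0,-30],1]]' >/dev/null
python3 st.py
```

```text
t 10.8833 mm [586.99 162.56 202.91] yaw -60.3 j6 155.3 Ftool [-0.21 -0.31  2.76] Mtool [ 0.06 -0.04  0.05] op 0.408
t 11.55 mm [587.87 163.4  203.33] yaw -30.4 j6 125.5 Ftool [-0.07  0.84  2.74] Mtool [0.1  0.01 0.07] op 0.413
```

```bash
python3 -m jog '[[[0,-0.24,-0.08],[0,0,-6],1],[[-0.05,-0.48,-0.15],[0,0,-12],1],[[-0.1,-0.7,-0.22],[0,0,-18],1],[[-0.2,-0.94,-0.3],[0,0,-24],1],[[-0.3,-1.15,-0.37],[0,0,-30],1],[[-0.45,-1.35,-0.45],[0,0,-36],1],[[-0.6,-1.54,-0.52],[0,0,-42],1],[[-0.75,-1.7,-0.6],[0,0,-48],1],[[-0.95,-1.86,-0.67],[0,0,-54],1],[[-1.15,-2,-0.75],[0,0,-60],1],[[-1.15,-2,-0.75],[0,0,-60],1]]' >/dev/null
python3 st.py
python3 -m jog '[[[0,-0.24,-0.08],[0,0,-6],1],[[-0.05,-0.48,-0.15],[0,0,-12],1],[[-0.1,-0.7,-0.22],[0,0,-18],1],[[-0.2,-0.94,-0.3],[0,0,-24],1],[[-0.3,-1.15,-0.37],[0,0,-30],1],[[-0.45,-1.35,-0.45],[0,0,-36],1],[[-0.6,-1.54,-0.52],[0,0,-42],1],[[-0.75,-1.7,-0.6],[0,0,-48],1],[[-0.95,-1.86,-0.67],[0,0,-54],1],[[-1.15,-2,-0.75],[0,0,-60],1],[[-1.15,-2,-0.75],[0,0,-60],1]]' >/dev/null
python3 st.py
```

```text
t 12.4667 mm [588.04 165.97 204.17] yaw 29.7 j6 65.6 Ftool [ 1.08 -0.27  2.59] Mtool [0.09 0.21 0.03] op 0.413
t 13.3833 mm [585.75 167.34 205.02] yaw 89.6 j6 5.8 Ftool [ 1.41 -0.    0.09] Mtool [-0.02  0.31 -0.04] op 0.408
```

```bash
python3 -m jog '[[[0.2,-0.24,-0.15],[0,0,-6],1],[[0.25,-0.48,-0.25],[0,0,-12],1],[[0.2,-0.7,-0.35],[0,0,-18],1],[[0.15,-0.94,-0.43],[0,0,-24],1],[[0,-1.15,-0.5],[0,0,-30],1],[[-0.1,-1.35,-0.6],[0,0,-36],1],[[-0.25,-1.54,-0.7],[0,0,-42],1],[[-0.4,-1.7,-0.75],[0,0,-48],1],[[-0.6,-1.86,-0.82],[0,0,-54],1],[[-0.8,-2,-0.9],[0,0,-60],1],[[-0.8,-2,-0.9],[0,0,-60],1]]' >/dev/null
python3 st.py
```

```text
t 14.3 mm [583.35 166.07 205.75] yaw 149.5 j6 -54.2 Ftool [0.98 0.39 0.1 ] Mtool [-0.19  0.17  0.03] op 0.41
```

```bash
python3 -m jog '[[[0.2,-0.24,-0.15],[0,0,-6],1],[[0.2,-0.48,-0.23],[0,0,-12],1],[[0.1,-0.7,-0.3],[0,0,-18],1],[[0,-0.94,-0.38],[0,0,-24],1],[[-0.1,-1.15,-0.45],[0,0,-30],1],[[-0.1,-1.15,-0.45],[0,0,-30],1]]' >/dev/null
python3 st.py
python3 -m jog '[[[0,-0.24,-0.08],[0,0,-6],1],[[-0.05,-0.48,-0.15],[0,0,-12],1],[[-0.1,-0.7,-0.22],[0,0,-18],1],[[-0.2,-0.94,-0.3],[0,0,-24],1],[[-0.3,-1.15,-0.4],[0,0,-30],1],[[-0.3,-1.15,-0.4],[0,0,-30],1]]' >/dev/null
python3 st.py
```

```text
t 14.8 mm [583.02 164.73 206.11] yaw 179.5 j6 -84.2 Ftool [ 1.22 -0.18 -0.19] Mtool [-0.06  0.03 -0.01] op 0.41
t 15.3 mm [583.58 163.46 206.52] yaw -150.6 j6 -114.3 Ftool [1.02 0.44 0.57] Mtool [ 0.01 -0.01 -0.03] op 0.416
```

```bash
python3 -m jog '[[[0.1,-0.24,-0.08],[0,0,-6],1],[[0,-0.48,-0.15],[0,0,-12],1],[[0,-0.7,-0.22],[0,0,-18],1],[[-0.1,-0.94,-0.3],[0,0,-24],1],[[-0.2,-1.15,-0.4],[0,0,-30],1],[[-0.2,-1.15,-0.4],[0,0,-30],1]]' >/dev/null
python3 st.py
```

```text
t 15.8 mm [584.64 162.56 206.93] yaw -120.6 j6 -144.4 Ftool [ 0.06  0.14 -0.82] Mtool [ 0.11 -0.01  0.02] op 0.412
```

Turned 300° back and climbed 4.0 mm with steady light contact. There are 16° of joint range left, so I'll use them before regripping.

```bash
python3 -m jog '[[[0,-0.2,-0.1],[0,0,-5],1],[[0,-0.4,-0.18],[0,0,-10],1],[[-0.1,-0.65,-0.25],[0,0,-16],1],[[-0.1,-0.65,-0.25],[0,0,-16],1],[[-0.1,-0.65,-0.25],[0,0,-16],1]]' >/dev/null
python3 st.py
```

```text
t 16.2167 mm [585.28 162.6  207.14] yaw -104.7 j6 -160.3 Ftool [ 1.97 -0.75  0.07] Mtool [ 0.12 -0.05  0.06] op 0.411
```

```bash
python3 -m jog '[[[0,0,0],[0,0,0],0.2],[[0,0,0],[0,0,0],0.2],[[0,0,0],[0,0,0],0.2],[[0,0,0],[0,0,0],0.2],[[0,0,0],[0,0,0],0.2],[[0,0,0],[0,0,0],0.2],[[0,0,0],[0,0,0],0.2],[[0,0,0],[0,0,0],0.2],[[0,0,0],[0,0,0],0.2],[[0,0,0],[0,0,0],0.2]]' >/dev/null
python3 st.py
python3 - <<'E'
from hexfit import *
s=bot.read_state();w=vision.capture('wrist');cv2.imwrite('pics/w6.png',w[:,:,::-1])
fit('pics/w6.png',s,.5857,.1647,.2365,'pics/c6.png',(200,180,250,200),range(0,60,4),.0075)
c=cv2.imread('pics/c6.png');cv2.imwrite('pics/c6.png',cv2.resize(c,(750,600)))
E
```

```text
t 17.05 mm [584.72 162.69 206.85] yaw -104.3 j6 -160.7 Ftool [-0.56 -0.24 -1.  ] Mtool [ 0.01 -0.11 -0.02] op 0.796
[[ 0.6597 52.      0.5827  0.1617]
 [ 0.6342 48.      0.5827  0.1617]
 [ 0.6244 48.      0.5812  0.1617]
 [ 0.622  40.      0.5812  0.1617]
 [ 0.6191 52.      0.5842  0.1617]
 [ 0.6184 44.      0.5827  0.1617]]
```

View pics/c6.png

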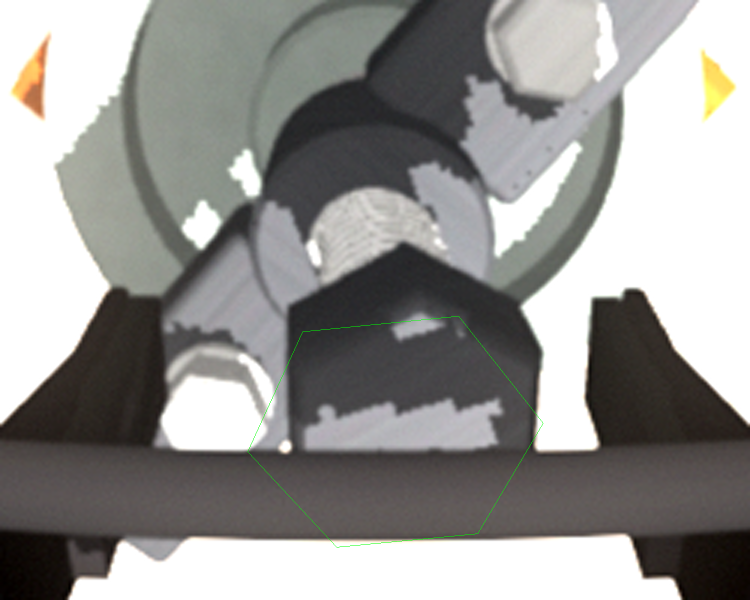

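Released, the screw leans about 5 mm at the head towards tool +y. That is along the jaw line, so regripping after exactly half a turn will straighten it. First I'll check the lean along tool x from the apex at (335,261.7).

```bash
python3 - <<'E'
from h import *
s=bot.read_state();R=s['tcp_rot'];p=s['position']
for ox in(-.005,-.003,-.001,.001):
  print(ox,[np.round(wpix(p+R@np.array([ox+.0208,.005,0])+[0,0,z-p[2]],s),1) for z in(.2127,.2147,.2167)])
E
python3 -m jog '[[[-0.5,0,0],[0,0,7],0.2],[[-1,0,0],[0,0,14],0.2],[[-1.5,-0.1,0],[0,0,21],0.2],[[-2,-0.2,0],[0,0,28],0.2],[[-2.2,-0.2,0],[0,0,35],0.2],[[-2.2,-0.2,0],[0,0,42],0.2],[[-2.2,-0.2,0],[0,0,49],0.2],[[-2.2,-0.2,0],[0,0,56],0.2],[[-2.2,-0.2,0],[0,0,63],0.2],[[-2.2,-0.2,0],[0,0,70],0.2],[[-2.2,-0.2,0],[0,0,77],0.2],[[-2.2,-0.2,0],[0,0,84],0.2]]' >/dev/null
python3 -m jog '[[[0,0,0],[0,0,7],0.2],[[0,0,0],[0,0,14],0.2],[[0,0,0],[0,0,21],0.2],[[0,0,0],[0,0,28],0.2],[[0,0,0],[0,0,35],0.2],[[0,0,0],[0,0,42],0.2],[[0,0,0],[0,0,49],0.2],[[0,0,0],[0,0,56],0.2],[[0,0,0],[0,0,63],0.2],[[0,0,0],[0,0,70],0.2],[[0,0,0],[0,0,77],0.2],[[0,0,0],[0,0,84],0.2]]' >/dev/null
python3 -m jog '[[[0,0,0],[0,0,7],0.2],[[0,0,0],[0,0,12],0.2],[[0,0,0],[0,0,12],0.2],[[0,0,0],[0,0,12],0.2]]' >/dev/null
python3 st.py
```

```text
-0.005 [array([337.6, 272. ]), array([337.7, 273.7]), array([337.9, 275.5])]
-0.003 [array([337.6, 268. ]), array([337.8, 269.7]), array([337.9, 271.4])]
-0.001 [array([337.7, 264. ]), array([337.8, 265.6]), array([338. , 267.3])]
0.001 [array([337.7, 259.9]), array([337.9, 261.5]), array([338. , 263.2])]
t 19.4333 mm [585.44 164.75 206.85] yaw 75.8 j6 19.4 Ftool [ 0.2   0.4  -0.24] Mtool [-0.14 -0.06  0.01] op 0.798
```

```bash
python3 -m jog '[[[-3,0,0],[0,0,0],0.2],[[-3,0,0],[0,0,0],1],[[-3,0,0],[0,0,0],1],[[-3,0,0],[0,0,0],1],[[-3,0,0],[0,0,0],1],[[-3,0,0],[0,0,0],1],[[-3,0,0],[0,0,0],1],[[-3,0,0],[0,0,0],1],[[-3,0,0],[0,0,0],1],[[-3,0,0],[0,0,0],1],[[-3,0,0],[0,0,0],1],[[-3,0,0],[0,0,0],1]]' >/dev/null
python3 st.py
python3 -m jog '[[[0,0,0],[0,0,0],1],[[0,0,0],[0,0,0],1],[[1,0,0],[0,0,0],1],[[2,0,0],[0,0,0],1],[[3,0,0],[0,0,0],1],[[3,0,0],[0,0,0],1],[[3,0,0],[0,0,0],1]]' >/dev/null
python3 st.py
```

```text
t 20.4333 mm [584.44 161.85 206.8 ] yaw 75.7 j6 19.2 Ftool [ 0.02 -1.   -0.2 ] Mtool [ 0.1  -0.15  0.01] op 0.411
t 21.0167 mm [585.37 164.45 207.  ] yaw 75.7 j6 19.5 Ftool [-3.79 -1.32 -3.26] Mtool [ 0.25 -0.83  0.02] op 0.411
```

```bash
cat > chk.py <<'E'
from h import *
import sys
s=bot.read_state();w=vision.capture('wrist');cv2.imwrite('pics/w_'+sys.argv[1]+'.png',w[:,:,::-1])
H=np.array([.5857,.1647]);c=cv2.resize(np.clip(w[180:350,225:425,::-1]*1.5,0,255).astype(np.uint8),None,fx=3.5,fy=3.5,interpolation=cv2.INTER_CUBIC)
def poly(cen,r,z,col,n=40,a0=0):
    P=np.array([wpix([cen[0]+r*np.cos(a),cen[1]+r*np.sin(a),z],s) for a in a0+np.arange(n)*2*np.pi/n])
    cv2.polylines(c,[np.int32((P-[225,180]+.5)*3.5)],True,col,1)
y=np.arctan2(s['tcp_rot'][1,0],s['tcp_rot'][0,0]);tip=s['position'][2]-.0865
poly(H,.0132,.155,(0,0,255));poly(H,.026,.155,(0,0,255));poly(H,.0125,.156,(255,255,0))
poly(H,.0208,tip+.094,(0,255,0),6,y);poly(H,.0208,tip+.116,(0,255,0),6,y)
cv2.imwrite('pics/chk_'+sys.argv[1]+'.png',c)
E
python3 chk.py a
```

```text
(no output)
```

View pics/chk_a.png

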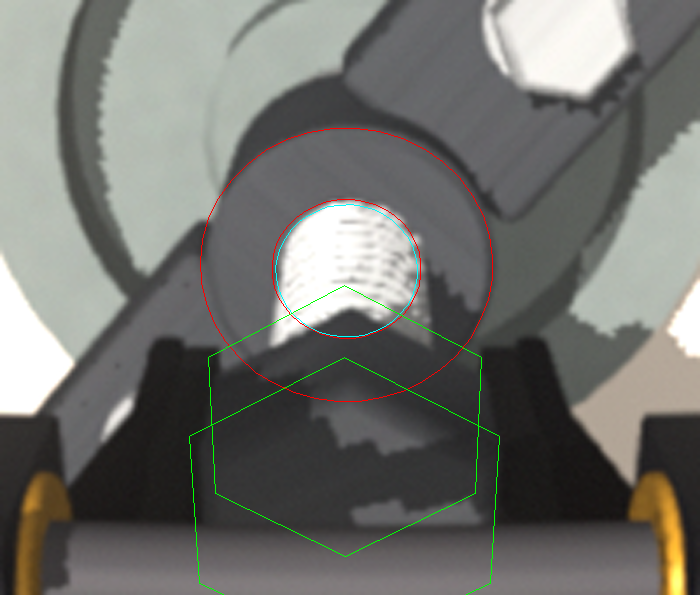

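The hole matches its model exactly, but the head's lower corner is about 6 px low, so the head still leans about 2.5 mm towards tool -x. I'll push the head back over the axis and check again numerically.

```bash
python3 -m jog '[[[0.5,0,0],[0,0,0],1],[[1,0,-0.1],[0,0,0],1],[[1.5,0,-0.2],[0,0,0],1],[[2,0,-0.2],[0,0,0],1],[[2,0,-0.2],[0,0,0],1]]' >/dev/null
python3 st.py; python3 - <<'E'
from h import *
s=bot.read_state();im=vision.capture('wrist');cv2.imwrite('pics/w_b.png',im[:,:,::-1]);g0=cv2.imread('pics/w_a.png').mean(2);g=im.mean(2)
for u in(320,324,328):print(u,[int(x) for x in g0[232:280,u]],'\n  ',[int(x) for x in g[232:280,u]])
E
```

```text
t 21.4833 mm [586.21 166.8  207.22] yaw 75.7 j6 19.7 Ftool [-3.16 -1.82 -3.65] Mtool [ 0.13 -0.76  0.01] op 0.406
320 [66, 67, 68, 67, 68, 101, 169, 191, 180, 175, 187, 192, 196, 190, 178, 188, 192, 176, 171, 190, 183, 164, 183, 190, 180, 186, 195, 171, 143, 178, 191, 184, 164, 171, 188, 189, 172, 128, 71, 45, 42, 43, 43, 44, 43, 42, 41, 40] 
   [68, 68, 67, 65, 67, 66, 67, 67, 80, 126, 166, 174, 189, 188, 180, 179, 175, 184, 194, 173, 146, 175, 181, 167, 173, 184, 175, 167, 184, 181, 160, 175, 183, 171, 174, 192, 183, 149, 91, 51, 41, 41, 42, 41, 41, 41, 40, 39]
324 [68, 67, 66, 66, 75, 116, 159, 169, 180, 188, 161, 132, 171, 178, 163, 170, 177, 176, 174, 180, 176, 170, 176, 176, 160, 163, 171, 148, 128, 174, 179, 161, 163, 176, 175, 143, 78, 44, 42, 42, 42, 42, 42, 42, 41, 40, 39, 39] 
   [68, 68, 68, 68, 68, 66, 66, 67, 88, 133, 164, 166, 167, 145, 166, 177, 160, 158, 163, 159, 176, 171, 141, 166, 180, 166, 167, 185, 174, 157, 175, 182, 175, 158, 154, 143, 82, 43, 40, 41, 41, 41, 40, 40, 40, 39, 39, 38]
328 [69, 69, 69, 67, 70, 90, 119, 128, 144, 162, 159, 144, 161, 165, 151, 159, 166, 158, 155, 168, 163, 150, 159, 150, 136, 147, 164, 153, 133, 155, 167, 157, 149, 159, 168, 149, 103, 65, 45, 41, 42, 41, 41, 41, 41, 39, 40, 40] 
   [68, 67, 69, 69, 68, 68, 68, 68, 77, 102, 125, 140, 157, 138, 144, 154, 141, 143, 163, 161, 151, 161, 150, 152, 160, 155, 148, 159, 162, 143, 144, 163, 163, 144, 143, 160, 144, 88, 48, 40, 40, 40, 38, 40, 38, 39, 38, 37]
```

The head moved with the tool while the thread stayed in the boss, at a steady slip force of about 3.5 N, so the screw is now nearly upright. I'll continue backward in small steps, about the screw's axis.

```bash
for i in 1 2 3; do python3 -m jog '[[[0,-0.2,-0.2],[0,0,-5],1],[[0,-0.4,-0.3],[0,0,-10],1],[[-0.1,-0.6,-0.35],[0,0,-15],1],[[-0.1,-0.6,-0.35],[0,0,-15],1]]' >/dev/null
python3 st.py; done
```

```text
t 21.8667 mm [585.77 166.74 207.42] yaw 90.8 j6 4.6 Ftool [-2.78 -1.05 -2.14] Mtool [ 0.19 -0.71  0.01] op 0.413
t 22.2 mm [584.8  166.66 206.33] yaw 105.7 j6 -10.3 Ftool [-2.91  0.68  5.64] Mtool [-0.15 -0.7   0.01] op 0.414
t 22.5333 mm [584.56 166.52 207.08] yaw 120.6 j6 -25.2 Ftool [-2.47 -0.52  6.05] Mtool [-0.2  -0.74  0.06] op 0.41
```

The thread dropped between yaw 91° and 106°: the support vanished and Fz went from -2 to +5.6 N (full weight hanging). I'll lower to rest on the thread.

```bash
python3 -m jog '[[[0,0,1],[0,0,0],1],[[0,0,2],[0,0,0],1],[[0,0,3],[0,0,0],1],[[0,0,3],[0,0,0],1]]' >/dev/null; python3 st.py
for i in 1 2 3; do python3 -m jog '[[[0,0,0.4],[0,0,0],1],[[0,0,0.4],[0,0,0],1]]' >/dev/null; python3 st.py; done
```

```text
t 22.8667 mm [584.4  166.47 204.74] yaw 120.6 j6 -25.3 Ftool [-2.36  0.88  4.97] Mtool [-0.22 -0.76 -0.05] op 0.408
t 23.0333 mm [584.39 166.46 204.68] yaw 120.7 j6 -25.3 Ftool [-3.03  0.55  5.5 ] Mtool [-0.26 -0.76  0.  ] op 0.411
t 23.2 mm [584.37 166.43 204.38] yaw 120.7 j6 -25.3 Ftool [-3.38  0.59  5.18] Mtool [-0.28 -0.7  -0.02] op 0.409
t 23.3667 mm [584.35 166.41 204.01] yaw 120.7 j6 -25.3 Ftool [-3.19  0.51  4.78] Mtool [-0.23 -0.73 -0.  ] op 0.415
```

```bash
for i in 1 2 3 4; do python3 -m jog '[[[0,0,0.4],[0,0,0],1],[[0,0,0.4],[0,0,0],1]]' >/dev/null; python3 st.py; done
```

```text
t 23.5333 mm [584.33 166.42 203.57] yaw 120.7 j6 -25.3 Ftool [-2.09  0.76  5.26] Mtool [-0.29 -0.74 -0.04] op 0.413
t 23.7 mm [584.3  166.42 203.18] yaw 120.7 j6 -25.3 Ftool [-4.05  0.85  2.87] Mtool [-0.32 -0.81  0.06] op 0.409
t 23.8667 mm [584.35 166.39 203.1 ] yaw 120.7 j6 -25.3 Ftool [-1.62 -0.11  2.31] Mtool [-0.13 -0.74  0.05] op 0.408
t 24.0333 mm [584.47 166.39 203.04] yaw 120.7 j6 -25.3 Ftool [-3.28 -0.39 -1.32] Mtool [-0.07 -0.69  0.  ] op 0.412
```

Contact again at z 203.2, about 4 mm lower, so the drop is confirmed. Now forward (clockwise), following the pitch, 60° at a time.

```bash
python3 -m jog '[[[-0.1,0.25,0.05],[0,0,6],1],[[-0.3,0.5,0.12],[0,0,12],1],[[-0.4,0.74,0.2],[0,0,18],1],[[-0.5,0.98,0.3],[0,0,24],1],[[-0.6,1.2,0.4],[0,0,30],1],[[-0.75,1.4,0.5],[0,0,36],1],[[-0.9,1.6,0.58],[0,0,42],1],[[-1.1,1.78,0.66],[0,0,48],1],[[-1.3,1.94,0.75],[0,0,54],1],[[-1.5,2.08,0.83],[0,0,60],1],[[-1.5,2.08,0.83],[0,0,60],1]]' >/dev/null; python3 st.py
```

```text
t 24.95 mm [586.12 166.54 202.14] yaw 60.6 j6 34.7 Ftool [-2.21 -0.19 -4.26] Mtool [-0.03 -0.46  0.02] op 0.41
```

```bash
python3 -m jog '[[[-0.1,0.25,-0.2],[0,0,6],1],[[-0.2,0.5,-0.15],[0,0,12],1],[[-0.3,0.74,-0.05],[0,0,18],1],[[-0.4,0.98,0.03],[0,0,24],1],[[-0.5,1.2,0.1],[0,0,30],1],[[-0.65,1.4,0.2],[0,0,36],1],[[-0.8,1.6,0.28],[0,0,42],1],[[-1,1.78,0.36],[0,0,48],1],[[-1.2,1.94,0.45],[0,0,54],1],[[-1.4,2.08,0.53],[0,0,60],1],[[-1.4,2.08,0.53],[0,0,60],1]]' >/dev/null; python3 st.py
python3 -m jog '[[[0,0.25,0.08],[0,0,6],1],[[-0.05,0.5,0.17],[0,0,12],1],[[-0.1,0.74,0.25],[0,0,18],1],[[-0.2,0.98,0.33],[0,0,24],1],[[-0.3,1.2,0.4],[0,0,30],1],[[-0.45,1.4,0.5],[0,0,36],1],[[-0.6,1.6,0.58],[0,0,42],1],[[-0.8,1.78,0.66],[0,0,48],1],[[-1,1.94,0.75],[0,0,54],1],[[-1.2,2.08,0.83],[0,0,60],1],[[-1.2,2.08,0.83],[0,0,60],1]]' >/dev/null; python3 st.py
```

```text
t 25.8667 mm [587.07 164.99 201.3 ] yaw 0.7 j6 94.3 Ftool [-0.92  0.68 -2.06] Mtool [ 0.22 -0.4   0.04] op 0.409
t 26.7833 mm [586.6  163.5  200.52] yaw -59.2 j6 154.1 Ftool [-2.27 -1.47 -2.51] Mtool [ 0.37 -0.76  0.03] op 0.409
```

Half a turn forward is done (z 203.2 → 200.5). Now I'll release to regrip and look at how it stands.

```bash
python3 -m jog '[[[0,0,-0.4],[0,0,0],0.2],[[0,0,-0.4],[0,0,0],0.2],[[0,0,-0.4],[0,0,0],0.2],[[0,0,-0.4],[0,0,0],0.2],[[0,0,-0.4],[0,0,0],0.2],[[0,0,-0.4],[0,0,0],0.2],[[0,0,-0.4],[0,0,0],0.2],[[0,0,-0.4],[0,0,0],0.2],[[0,0,-0.4],[0,0,0],0.2],[[0,0,-0.4],[0,0,0],0.2]]' >/dev/null; python3 st.py; python3 chk.py d
```

```text
t 27.6167 mm [586.69 161.81 200.5 ] yaw -59.3 j6 154.2 Ftool [ 0.27 -0.32  0.56] Mtool [ 0.03 -0.08  0.01] op 0.803
```

View pics/chk_d.png

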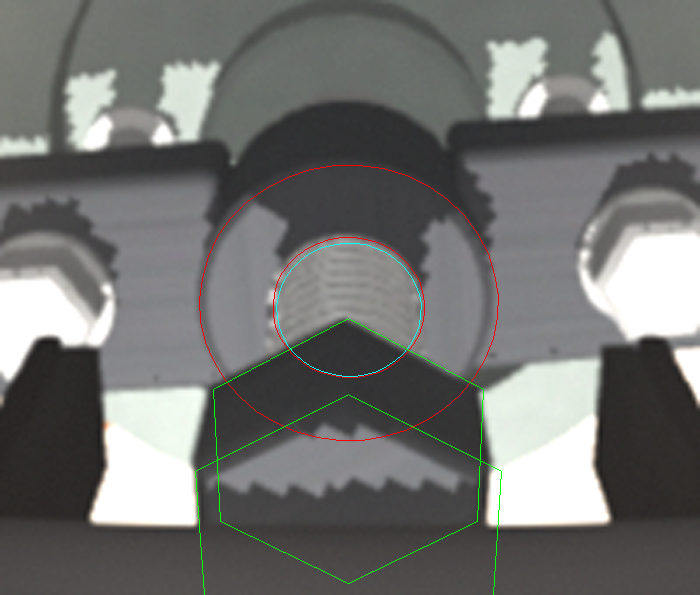

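The released screw now stands upright on the boss axis: its lower hexagon coincides with the upright model and the corner matches at (346,320). I'll centre the tool on it, turn back 240° open, and regrip.

```bash
python3 -m jog '[[[-1.5,-0.3,0],[0,0,0],0.2],[[-3,-0.6,0],[0,0,-7],0.2],[[-3,-0.6,0],[0,0,-14],0.2],[[-3,-0.6,0],[0,0,-21],0.2],[[-3,-0.6,0],[0,0,-28],0.2],[[-3,-0.6,0],[0,0,-35],0.2],[[-3,-0.6,0],[0,0,-42],0.2],[[-3,-0.6,0],[0,0,-49],0.2],[[-3,-0.6,0],[0,0,-56],0.2],[[-3,-0.6,0],[0,0,-63],0.2],[[-3,-0.6,0],[0,0,-70],0.2],[[-3,-0.6,0],[0,0,-76],0.2]]' >/dev/null
python3 -m jog '[[[0,0,0],[0,0,-7],0.2],[[0,0,0],[0,0,-14],0.2],[[0,0,0],[0,0,-21],0.2],[[0,0,0],[0,0,-28],0.2],[[0,0,0],[0,0,-35],0.2],[[0,0,0],[0,0,-42],0.2],[[0,0,0],[0,0,-49],0.2],[[0,0,0],[0,0,-56],0.2],[[0,0,0],[0,0,-63],0.2],[[0,0,0],[0,0,-70],0.2],[[0,0,0],[0,0,-77],0.2],[[0,0,0],[0,0,-84],0.2]]' >/dev/null
python3 -m jog '[[[0,0,0],[0,0,-7],0.2],[[0,0,0],[0,0,-14],0.2],[[0,0,0],[0,0,-21],0.2],[[0,0,0],[0,0,-28],0.2],[[0,0,0],[0,0,-35],0.2],[[0,0,0],[0,0,-42],0.2],[[0,0,0],[0,0,-49],0.2],[[0,0,0],[0,0,-56],0.2],[[0,0,0],[0,0,-63],0.2],[[0,0,0],[0,0,-70],0.2],[[0,0,0],[0,0,-77],0.2],[[0,0,0],[0,0,-80],0.2]]' >/dev/null
python3 -m jog '[[[0,0,0],[0,0,0],0.2],[[0,0,0],[0,0,0],0.2]]' >/dev/null
python3 st.py
```

```text
t 30.8333 mm [585.64 164.81 200.54] yaw -179.4 j6 -85.4 Ftool [-0.61 -0.16  0.86] Mtool [-0.05 -0.2  -0.03] op 0.802
```

Centred. Now close.

```bash
python3 -m jog '[[[0,0,0],[0,0,0],1],[[0,0,0],[0,0,0],1],[[0,0,0],[0,0,0],1],[[0,0,0],[0,0,0],1],[[0,0,0],[0,0,0],1],[[0,0,0],[0,0,0],1],[[0,0,0],[0,0,0],1],[[0,0,0],[0,0,0],1],[[0,0,0],[0,0,0],1],[[0,0,0],[0,0,0],1],[[0,0,0],[0,0,0],1],[[0,0,0],[0,0,0],1]]' >/dev/null; python3 st.py
python3 -m jog '[[[0,0,0.08],[0,0,6],1],[[0,0,0.17],[0,0,12],1],[[0,0,0.25],[0,0,18],1],[[0,0,0.33],[0,0,24],1],[[0,0,0.42],[0,0,30],1],[[0,0,0.5],[0,0,36],1],[[0,0,0.58],[0,0,42],1],[[0,0,0.67],[0,0,48],1],[[0,0,0.75],[0,0,54],1],[[0,0,0.83],[0,0,60],1],[[0,0,0.83],[0,0,60],1]]' >/dev/null; python3 st.py
```

```text
t 31.8333 mm [585.66 164.77 200.52] yaw -179.3 j6 -85.5 Ftool [ 0.66  0.76 -0.75] Mtool [-0.09 -0.09 -0.01] op 0.41
t 32.75 mm [585.74 164.7  199.7 ] yaw 120.6 j6 -25.4 Ftool [ 0.51  0.73 -1.53] Mtool [-0.18 -0.03  0.01] op 0.41
```

```bash
python3 -m jog '[[[0,0,0.08],[0,0,6],1],[[0,0,0.17],[0,0,12],1],[[0,0,0.25],[0,0,18],1],[[0,0,0.33],[0,0,24],1],[[0,0,0.42],[0,0,30],1],[[0,0,0.5],[0,0,36],1],[[0,0,0.58],[0,0,42],1],[[0,0,0.67],[0,0,48],1],[[0,0,0.75],[0,0,54],1],[[0,0,0.83],[0,0,60],1],[[0,0,0.83],[0,0,60],1]]' >/dev/null; python3 st.py
python3 -m jog '[[[0,0,0.08],[0,0,6],1],[[0,0,0.17],[0,0,12],1],[[0,0,0.25],[0,0,18],1],[[0,0,0.33],[0,0,24],1],[[0,0,0.42],[0,0,30],1],[[0,0,0.5],[0,0,36],1],[[0,0,0.58],[0,0,42],1],[[0,0,0.67],[0,0,48],1],[[0,0,0.75],[0,0,54],1],[[0,0,0.83],[0,0,60],1],[[0,0,0.83],[0,0,60],1]]' >/dev/null; python3 st.py
python3 -m jog '[[[0,0,0.08],[0,0,6],1],[[0,0,0.15],[0,0,12],1],[[0,0,0.22],[0,0,18],1],[[0,0,0.22],[0,0,18],1],[[0,0,0.22],[0,0,18],1]]' >/dev/null; python3 st.py; python3 chk.py e
```

```text
t 33.6667 mm [585.69 164.65 198.88] yaw 60.8 j6 34.4 Ftool [ 1.22  0.77 -1.09] Mtool [-0.08  0.02 -0.  ] op 0.411
t 34.5833 mm [585.68 164.7  198.07] yaw 0.9 j6 94.3 Ftool [ 0.11 -0.29 -1.04] Mtool [-0.   -0.02  0.02] op 0.41
t 35.0 mm [585.69 164.71 197.78] yaw -16.9 j6 112.1 Ftool [ 0.24 -0.27 -0.27] Mtool [ 0.04 -0.03  0.01] op 0.415
```

View pics/chk_e.png

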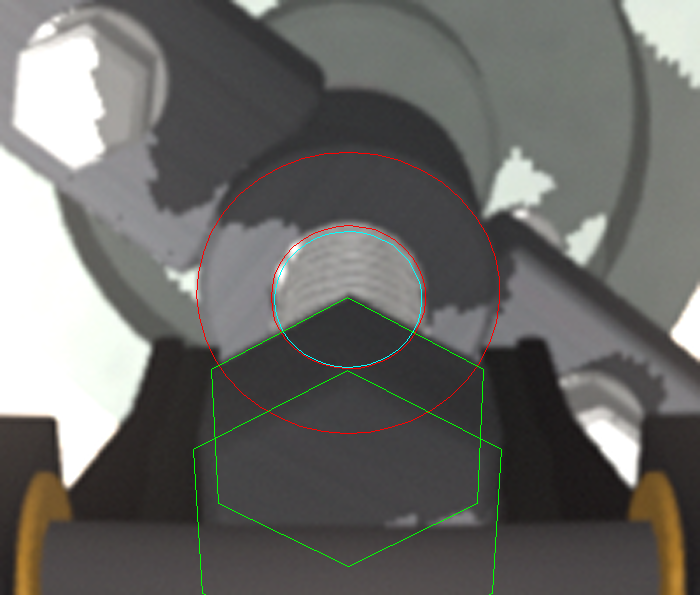

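```bash
python3 st.py; python3 -c "
from rig import bot
print(bot.hand_in())"
```

```text
t 35.05 mm [585.71 164.75 197.8 ] yaw -17.0 j6 112.2 Ftool [ 0.37  0.35 -0.95] Mtool [ 0.11 -0.09  0.02] op 0.408
the job is handed in; nothing more can be done
None
```

The shorter grey screw is started one turn in the puller's boss, and the gripper is still closed on its head. I handed the job in at 35 s.

- **Turning back:** I turned it about 339° anticlockwise, with one regrip. It climbed about 4.5 mm, then the thread's support vanished and the screw came to rest about 4 mm lower, so the drop was clear.
- **Turning forward:** I turned it 378° clockwise, with another regrip. I overshot the drop by about 15–30° before stopping, so this is roughly 348–363° from the drop itself.

**Last checks:**
- **Depth:** the tip is about 44 mm below the mouth, worked out from the contact height and the pitch rather than measured directly.
- **Fit:** the last picture shows the screw centred and upright in the boss. Sideways force was under 0.6 N.
- **Grip:** the opening is 35.5 mm on the 36 mm flats.

**What did not go cleanly:**
- My first grasp was 2.3 mm off along the pads. I allowed for this when turning.
- The screw leaned about 4° at the first regrip. I pushed it straight with 3–4 N from the side, and it stood upright by itself at the second regrip.
- I did not photograph the bench again at the end. No move went near the long screw or the other things.

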